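# Hang the wing on the soldering screen

### The job

Hang the loose side wing on the soldering screen: take the metal leaf that has two hinge eyes out of its wooden stand by its handle, and lower both eyes fully onto the screen's two upright hinge pins, at whatever angle the wing then swings. Leave the plain leaf without eyes in its own stand.

Things in the scene. Friction and masses are not known exactly. Their poses are not given: they have to be found in the camera images.
- wing_handle (a point): Grip point of the wing, a loose upright metal leaf (5 mm thick, 120 wide, 145 high, 0.25 kg) with two hinge eyes on one edge and a wooden handle on top, 12 mm thick, 56 long, 37 high. The point is 17 mm below the handle's top, 165 mm above the leaf's lower edge; it balances here. z up, y along the leaf from eyes to free edge, x across it. Starts in a stand's slot 22 mm deep; lift straight up.
- lower_eye (a point): Centre of the underside of the wing's lower hinge eye: an upright ring 14 mm high, 30 mm outside, with a 22 mm bore right through. It is 68 mm from wing_handle along the wing's -y and 140 mm below it. Axes as wing_handle.
- upper_eye (a point): The same point of the wing's upper eye, same size, 100 mm straight above lower_eye (40 mm below wing_handle). Axes as wing_handle.
- lower_pin (a point): Shoulder at the foot of the fixed screen's lower hinge pin, where an eye rests, 50 mm above the bench. Pin upright, 26 mm high, 14 mm thick at the foot, tapering to 5 mm, on a bracket (7 mm thick, 26 wide) off the screen's end post. z up, y away from the screen and in line with its sheet; post face 27 mm from the pin axis on the -y side, other sides open. Screen: 163 mm long sheet and posts, 158 high.
- upper_pin (a point): The same point of the upper pin, alike and 100 mm straight above lower_pin, on its own bracket; so an eye cannot reach the lower pin from far above. Bring the wing in sideways from the +y side with its eyes' undersides 30 to 70 mm above the pins' feet, then lower it. Axes as lower_pin.
- plain_handle (a point): Grip point of the plain leaf's handle, 165 mm above the leaf's lower edge: same sheet and handle as the wing, but no eyes. Loose, upright in the other of two alike wooden stands (100 x 70 mm). To be left there.
There are look-alikes about, which are no part of the job. There is more than one size of the part that bears wing_handle; the job needs the larger.

How it is judged:
By the outcome, as a careful person would: the job done as asked, in the order asked, and still so for the second after the job is handed in, with the robot touching nothing.
It also fails if it takes over 40 s, if anything falls off the work surface, if the arm or the gripper's body presses on something with over 40 N, if the wrist force passes 120 N, or if a joint passes its speed limit or range.

### The arm

A 6-joint arm with a two-finger parallel gripper is mounted at the origin on the work surface; the furniture and walls round the work are solid. World frame = base frame: x ahead of the robot, y to its left, z up, the work surface at z = 0. Lengths are in m, angles in rad, forces in N, time in s.
With the tool pointing down it reaches from about 0.3 to 0.775 m from the base axis. Payload 14.6 kg.
Tool frame: the origin (TCP) lies on the centre line of the jaws, within the pads' length; the fingertips stand 19 mm ahead of it and the grasp point (between the pads) is the TCP; z points along the fingers, y is the direction in which the jaws open and shut (so a half turn about z gives the same grasp; the last joint's range is limited). The gripper opens to 94 mm and grips with 3 to 60 N. Pads are 16 mm wide; open, the fingers measure 119 mm over their backs; the gripper's body (75 mm by 177 mm) begins 78 mm behind the grasp point.
Start: joints at [1.16, 0.3, 1.521, -0, 1.321, -0.067], TCP at [0.185, 0.518, 0.224] pointing down, gripper open.
Joint ranges: [-3.03, 3.03], [-0.79, 2.21], [0.23, 2.52], [-1.04, 4.18], [0, 3.07], [-2.55, 2.55]. Speed limits (rad/s): [2.22, 2.22, 2.57, 3.14, 3.14, 3.14].

### API

Orientations are given as [roll, pitch, yaw] about the fixed x, y, z axes, in that order (R = Rz(yaw) Ry(pitch) Rx(roll)).
In Python, from station import ctrl gives the robot as it stands. The module is installed in compiled form; this text tells all that it offers.
- The arm moves only by the shell command python3 -m creep 'ROWS' [FORCE]. ROWS is a JSON object of lists of equal length, an entry for each row: "translation": the shift along the world's x, y, z in mm, a list of three; "yaw": the turn about the world's z in rad; "gripper": the closure in counts, from 0 (fully open) to 255 (shut). A call has 1 to 5 rows; each row is the pose to reach, as a shift and turn from the pose measured when the call began; what a row does not reach only later rows make up. A row lasts 1/12 s, in which the tool goes at most 41.7 mm and 7.16 degrees, less where a joint would pass 70% of its speed; a pose out of reach is approached as far as the arm can. A call with a gripper value outside its range is refused whole. The fingers move at their own pace and stop on an object; FORCE is the grip in N (left out, the last holds). Time passes only in rows, so rows that repeat a pose let the fingers close. It gives the time, the measured TCP pose, the force and the opening at its end, in the units of the state.
- ctrl.get_obs(): the state, without advancing time (a new reading comes with each control period).
- ctrl.camera(name): name is "side" or "top"; returns a dict with "pixels" (480x640x3 uint8, red, green, blue), "depth" (480x640 float32, m along the optical axis (not along the pixel's ray), 0 where there is no reading), "fx", "fy", "cx", "cy" (pixels), "R" (3x3) and "t" (3): a world point X has camera coordinates R X + t. Camera axes: x right, y down, z forward; pixel columns grow to the right and rows downward; lengths in m; the calibration is good to about 2 mm. A picture is of the moment at which its call begins.
- ctrl.hand_in(): hands the job in, once; it reports no verdict.
The state is a dict: "time_s": time; "qpos": joint angles; "joint_vel": joint speeds; "tau": joint torques, N m; "ee_pos": TCP position; "eef_rot": TCP orientation; "force": force on the tool from outside, world axes, zero at the start; "moment": the same for the moment, N m; "grip_width": finger opening in m.
Only numpy, scipy, OpenCV 4.12 (cv2) and the standard library are available. Lean on these libraries where they do the work, as an engineer would, in place of code of your own. Each camera call takes 0.05 s, during which the arm holds its last target. There are 200 camera calls.

## Working session

There is one attempt and no reset: what is moved stays moved. The work goes in short steps, Python scripts to look and compute and a shell command to move; the robot and the scene stay as the last step left them, time stands still between calls to the robot, and variables do not carry over. Pictures are saved under pics/ and viewed, about 8 in all and at most 12, crops included, and the job is handed in when it is done.

```bash
mkdir -p pics; cat > h.py <<'E'
import numpy as np, cv2
from station import ctrl
def snap(n):
    c=ctrl.camera(n); np.savez('%s.npz'%n,**c); return c
def load(n): return dict(np.load('%s.npz'%n))
def cloud(c):
    v,u=np.mgrid[0:480,0:640]; d=c['depth']
    P=np.stack([(u-c['cx'])*d/c['fx'],(v-c['cy'])*d/c['fy'],d],-1)
    W=(P-c['t'])@c['R']; W[d==0]=np.nan; return W
E
python3 - <<'E'
from h import *
for n in('side','top'):
    c=snap(n); cv2.imwrite('pics/%s0.png'%n,c['pixels'][...,::-1]); print(n,c['fx'],-c['R'].T@c['t'],c['R'][2],(c['depth']>0).mean())
o=ctrl.get_obs();print(o['time_s'],o['ee_pos'],o['eef_rot'],o['grip_width'])
E
```

```text
side 517.6065246092793 [ 0.28202887 -0.94781251  0.69424885] [ 0.16990209  0.86089279 -0.47957991] 0.9513639322916667
top 523.8867979056114 [0.39799757 0.07249061 1.12905733] [ 0.06749548 -0.0070507  -0.99769467] 0.9960970052083333
0.1 [0.18531368 0.51763236 0.22392943] [-3.14055053e+00 -7.83860774e-05  2.79779322e+00] 0.09429513068857925
```

View pics/side0.png

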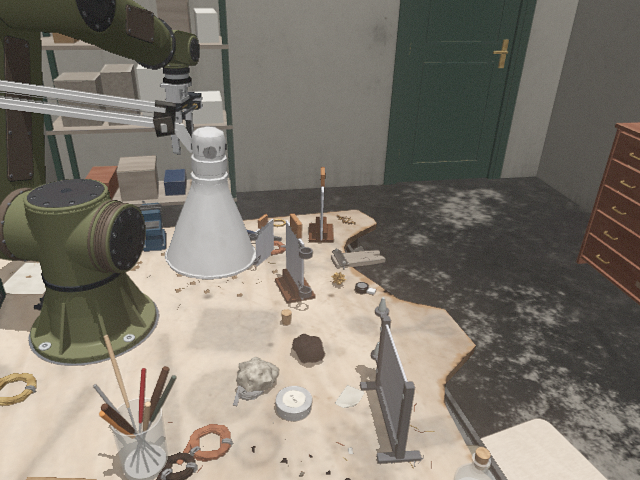

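View pics/top0.png

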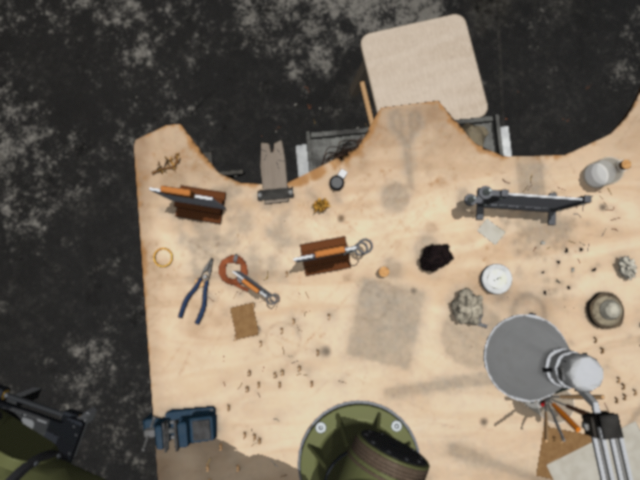

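```bash
cat > m.py <<'E'
from h import *
T=cloud(load('top'));S=cloud(load('side'))
def near(W,x0,x1,y0,y1,z0,z1):
    P=W.reshape(-1,3); k=(P[:,0]>x0)&(P[:,0]<x1)&(P[:,1]>y0)&(P[:,1]<y1)&(P[:,2]>z0)&(P[:,2]<z1); return P[k],np.flatnonzero(k)
E
python3 - <<'E'
from m import *
np.set_printoptions(precision=3,suppress=True)
for n,(u,v) in dict(wing=(330,253),small=(255,287),plain=(190,195),post=(478,200),screen=(530,205),eye=(355,248),eye2=(366,246)).items():
    w=T[v-4:v+5,u-4:u+5].reshape(-1,3); print(n,w[np.nanargmax(w[:,2])],np.nanmedian(w,0))
t=load('top')['pixels'];s=load('side')['pixels']
def cr(i,u0,v0,w,h): return cv2.resize(i[v0:v0+h,u0:u0+w],(400,300),interpolation=cv2.INTER_CUBIC)
im=np.vstack([np.hstack([cr(t,210,215,180,100 and 135),cr(t,450,165,160,120)]),np.hstack([cr(s,240,200,120,90),cr(s,340,290,120,120*3//4+0)])])
cv2.imwrite('pics/crop1.png',im[...,::-1])
E
```

```text
wing [0.439 0.048 0.195] [0.434 0.055 0.191]
small [0.373 0.202 0.128] [0.374 0.204 0.109]
plain [0.543 0.308 0.195] [0.547 0.309 0.175]
post [ 0.538 -0.234  0.152] [ 0.542 -0.257  0.05 ]
screen [ 0.533 -0.351  0.105] [ 0.532 -0.366  0.05 ]
eye [0.442 0.012 0.157] [0.445 0.004 0.147]
eye2 [ 0.44  -0.018  0.151] [ 0.453 -0.022  0.002]
```

View pics/crop1.png

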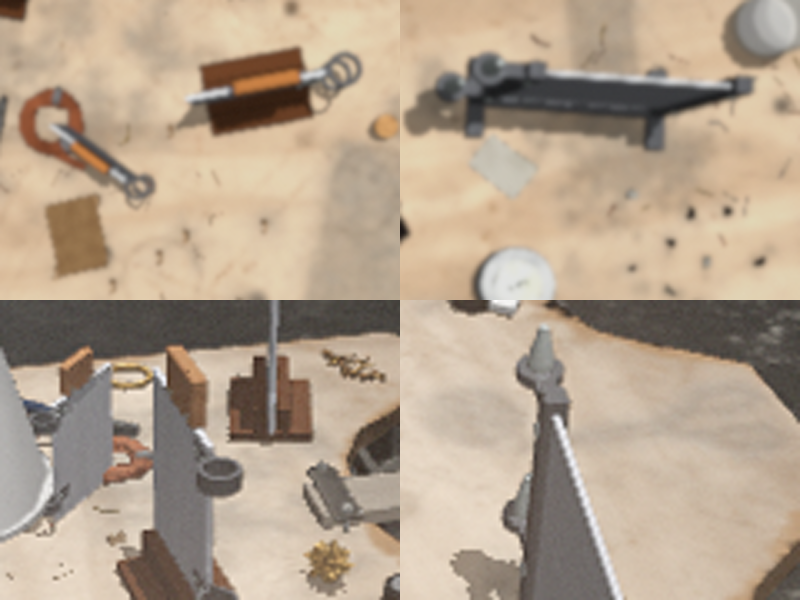

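The picture shows three leaves:
- Top view (330,253): leaf with two eyes in a stand, top at 0.195 m. This is the larger one, so it is the wing.
- Top view (255,287): the small look-alike, also with eyes, about 0.13 m high, no stand.
- Top view (190,195): the plain leaf, no eyes.

The screen's pins are at top view (475..490,195..205).

```bash
python3 - <<'E'
from m import *
np.set_printoptions(precision=4,suppress=True)
def st(n,P):
    print(n,len(P)); 
    if len(P)<4:return
    print('  med',np.median(P,0),'min',P.min(0),'max',P.max(0)); r=cv2.minAreaRect(P[:,:2].astype(np.float32)*1000); print('  rect',r)
    l=cv2.fitLine(P[:,:2].astype(np.float32),cv2.DIST_HUBER,0,1e-4,1e-4).ravel(); print('  ang',np.arctan2(l[1],l[0]))
for nm,W in(('T',T),('S',S)):
    st(nm+' handle',near(W,.38,.5,.0,.12,.168,.22)[0])
    st(nm+' leaf',near(W,.38,.5,.0,.14,.06,.15)[0])
    st(nm+' upeye',near(W,.4,.5,-.06,.012,.12,.165)[0])
    st(nm+' loweye',near(W,.4,.5,-.06,.012,.02,.06)[0])
    st(nm+' uppin',near(W,.48,.6,-.26,-.15,.156,.2)[0])
    st(nm+' pinlow',near(W,.48,.6,-.24,-.15,.055,.09)[0])
    st(nm+' upbracket',near(W,.48,.6,-.26,-.15,.135,.152)[0])
    st(nm+' sheet',near(W,.48,.6,-.45,-.27,.14,.165)[0])
def circ(P):
    A=np.c_[2*P[:,:2],np.ones(len(P))]; s=np.linalg.lstsq(A,(P[:,:2]**2).sum(1),rcond=None)[0]; return s[:2],np.sqrt(s[2]+s[0]**2+s[1]**2)
for W in(T,S): print(circ(near(W,.4,.5,-.06,.010,.135,.165)[0]), circ(near(W,.48,.6,-.26,-.15,.156,.2)[0]))
E
```

```text
T handle 216
  med [0.4362 0.0571 0.1916] min [0.4266 0.0299 0.168 ] max [0.4451 0.0841 0.1962]
  rect ((436.5613708496094, 56.74114227294922), (12.128820419311523, 55.62458801269531), 9.489398002624512)
  ang -1.4047465
T leaf 72
  med [0.439  0.0243 0.1428] min [0.4228 0.     0.0627] max [0.4542 0.1231 0.15  ]
  rect ((438.6009826660156, 62.194496154785156), (15.631757736206055, 124.8304443359375), 7.408201694488525)
  ang -1.3969334
T upeye 119
  med [ 0.4461 -0.007   0.1491] min [ 0.4331 -0.0246  0.1359] max [0.4612 0.0119 0.1572]
  rect ((448.50091552734375, -7.167680740356445), (34.602386474609375, 28.228696823120117), 73.15679931640625)
  ang -1.3250084
T loweye 87
  med [ 0.441  -0.0181  0.0474] min [ 0.4008 -0.0586  0.0215] max [0.4614 0.0114 0.0547]
  rect ((431.73004150390625, -30.24486541748047), (80.08274841308594, 32.90806579589844), 56.8239860534668)
  ang 0.8151784
T uppin 42
  med [ 0.5435 -0.2376  0.1665] min [ 0.5383 -0.2434  0.1561] max [ 0.5501 -0.2336  0.1815]
  rect ((544.0355224609375, -238.26318359375), (10.355270385742188, 8.501189231872559), 53.217311859130
[... 1862 characters left out ...]
acket 91
  med [ 0.5412 -0.2485  0.1498] min [ 0.5329 -0.2599  0.1437] max [ 0.5577 -0.2294  0.1519]
  rect ((544.2908935546875, -245.44625854492188), (29.68151092529297, 23.18753433227539), 72.410888671875)
  ang -0.38443562
S sheet 516
  med [ 0.5336 -0.3721  0.1495] min [ 0.5206 -0.4402  0.14  ] max [ 0.5493 -0.2707  0.1605]
  rect ((534.93408203125, -355.4930725097656), (170.1734161376953, 14.629366874694824), 84.73295593261719)
  ang 1.4793587
(array([ 0.4474, -0.0086]), np.float64(0.013364038620378016)) (array([ 0.5443, -0.2386]), np.float64(0.0038191409700276996))
(array([ 0.4476, -0.0122]), np.float64(0.01403282001075256)) (array([ 0.5448, -0.2445]), np.float64(0.003970495397900062))
```

```bash
python3 - <<'E'
from m import *
# tall things, coarse max-height map (cm) from both views: rows x 0.1..0.7, cols y 0.55..-0.45
P=np.vstack([T.reshape(-1,3),S.reshape(-1,3)]);P=P[np.isfinite(P[:,0])]
xs=np.arange(.1,.7,.05);ys=np.arange(.55,-.5,-.05)
print('y   ',*['%4d'%round(y*100) for y in ys])
for x in xs:
    print('%.2f'%x,*['%4d'%round(100*max([0,*P[(abs(P[:,0]-x)<.025)&(abs(P[:,1]-y)<.025),2]])) for y in ys])
E
python3 -m creep '{"translation":[[30,-40,20],[60,-70,20],[80,-110,20],[100,-150,20],[120,-190,20]],"yaw":[-0.12,-0.24,-0.36,-0.48,-0.6],"gripper":[0,0,0,0,0]}'
```

```text
y      55   50   45   40   35   30   25   20   15   10    5    0   -5  -10  -15  -20  -25  -30  -35  -40  -45
0.10    0    0    8   47   49   51   54   61   62   62   62   29   29   28    1    1   55   55   18   14   20
0.15   40   44   37   56   57   60   61   61    1    1    1   25    1    1    1    1   54   54   16   18   19
0.20   40   52   54   55   55    1    1    1    1    1    1    1    1    1    1   36   53   50   17   19    0
0.25   49   52   52    0    1    1    2    2    1    1    1    1    1    1    1   48   52   48    2    1    0
0.30    0    0    1    1    2    1    1    2    1    0    1    1    0    0    1   47   49   47    1    1    1
0.35    0    0    0    1    2    2    1   13   10    1    1    1    1    1    1    5   29    3    2    1    1
0.40    0    0    0    1    2    2   13   13    1   16    4    2    3    0    5    4    3    3    3    1    1
0.45    0    0    1    1    1    1    2    1   15   20   20   19   15    1    4    4    1    1    1    1    1
0.50    0    0    1    1    1    1    1    1    1    1    1    1    0    1    1    1    1    2    1   16   16
0.55    0    0    1   16   20   20   16    3    3    3    3    1    1    1    1    1   18   16   15   16   16
0.60    0    0    1    1    3    1    1    2    2    1    2    2    1    1    1    1    1    1    1    1    1
0.65    0    0    1    1    1    1    0    2    2    0    0    1    1    1    1    1    1    1    1    0    0
time_s: 0.52
ee_pos: [0.2963, 0.3444, 0.2437]
eef_rot: [-3.14, 0.0, 2.192]
force: [1.3, 0.4, 0.5]
grip_width: 0.0941
```

```bash
python3 - <<'E'
from m import *
P=np.vstack([T.reshape(-1,3),S.reshape(-1,3)]);P=P[np.isfinite(P[:,0])]
L=P[(P[:,2]>.1)&(P[:,0]>.16)&(P[:,0]<.42)&(P[:,1]<-.14)&(P[:,1]>-.42)]
print(len(L),L.min(0),L.max(0))
n=np.array([-.312,-.950]);d=L[:,:2]@np.array([-.312,-.950])  # perpendicular offset on the lamp side
for z in np.arange(.2,.6,.05):
    k=(L[:,2]>=z)&(L[:,2]<z+.05)
    if k.any():
        i=np.argmin(d[k]);q=L[k][i];print('%.2f'%z,k.sum(),d[k].min(),q,'x',L[k][:,0].min(),L[k][:,0].max(),'y',L[k][:,1].min(),L[k][:,1].max())
E
python3 -m creep '{"translation":[[30,-40,20],[55,-80,20],[80,-120,20],[100,-160,20],[120,-200,20]],"yaw":[-0.1,-0.2,-0.3,-0.4,-0.454],"gripper":[0,0,0,0,0]}'
```

```text
20144 [ 0.16000538 -0.41994199  0.10002493] [ 0.32714144 -0.18078591  0.53261332]
0.25 1334 0.08759470213540368 [ 0.28187034 -0.1847771   0.29322652] x 0.19112004384518744 0.32714144449506516 y -0.3195293301523293 -0.1807859104483601
0.30 5274 0.09091595243484835 [ 0.2801081 -0.1876944  0.303651 ] x 0.19390017206745744 0.3224311971609421 y -0.31809625071288905 -0.18302255545554386
0.35 4178 0.1072198577595268 [ 0.28220646 -0.20554555  0.35356951] x 0.21447165782075703 0.30848661595456905 y -0.29827604757363285 -0.2012512278794403
0.40 2093 0.11728290516301636 [ 0.27010492 -0.21216383  0.4409235 ] x 0.23801458906590822 0.2919818202822773 y -0.2788882945390032 -0.2121638305675212
0.45 3351 0.12671944281148131 [ 0.27485677 -0.22365764  0.46205877] x 0.1797787219835605 0.292509320422891 y -0.27722365125036325 -0.22328524674573888
0.50 3183 0.153752122232723 [ 0.21494064 -0.23243537  0.50354006] x 0.16000538336033018 0.232248527916066 y -0.27617475477205256 -0.23243537110701645
time_s: 0.93
ee_pos: [0.4031, 0.1691, 0.2636]
eef_rot: [-3.14, 0.0, 1.733]
force: [0.6, 0.4, 0.1]
grip_width: 0.0941
```

```bash
python3 -m creep '{"translation":[[20,-40,0],[20,-80,0],[20,-85,0],[20,-85,0],[20,-85,0]],"yaw":[0,0,0,0,0],"gripper":[0,0,0,0,0]}'
```

```text
time_s: 1.35
ee_pos: [0.423, 0.0843, 0.2636]
eef_rot: [-3.14, -0.0, 1.731]
force: [0.2, 0.1, 0.0]
grip_width: 0.0941
```

```bash
python3 -m creep '{"translation":[[13.5,-29,0],[13.5,-29,-30],[13.5,-29,-60],[13.5,-29,-83],[13.5,-29,-83]],"yaw":[0.006,0.006,0.006,0.006,0.006],"gripper":[0,0,0,0,0]}'; python3 - <<'E'
from h import *
c=snap('side');t=snap('top')
a=cv2.resize(c['pixels'][140:290,210:410],(400,300));b=cv2.resize(t['pixels'][190:310,250:410],(400,300))
cv2.imwrite('pics/g1.png',np.hstack([a,b])[...,::-1])
E
```

```text
time_s: 1.77
ee_pos: [0.4346, 0.0567, 0.1768]
eef_rot: [-3.134, -0.001, 1.74]
force: [0.7, 0.2, -0.6]
grip_width: 0.0935
```

View pics/g1.png

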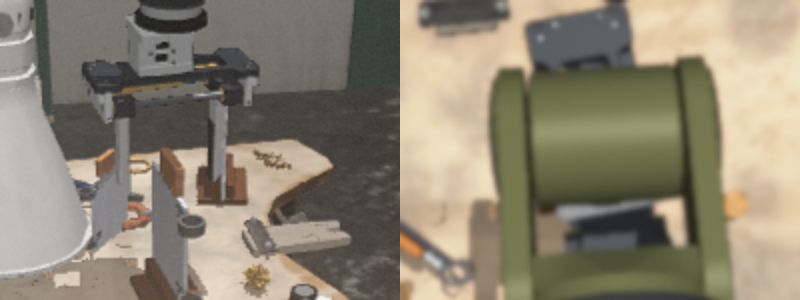

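The jaws straddle the handle, with the fingers at (122,160) and (217,140) in the left crop. I'll close them.

```bash
python3 -m creep '{"translation":[[2,-1,2],[2,-1,2],[2,-1,2],[2,-1,2],[2,-1,2]],"yaw":[0,0,0,0,0],"gripper":[0,120,255,255,255]}' 35; python3 -m creep '{"translation":[[0,0,0],[0,0,0],[0,0,0],[0,0,0],[0,0,0]],"yaw":[0,0,0,0,0],"gripper":[255,255,255,255,255]}'
```

```text
time_s: 2.28
ee_pos: [0.4386, 0.0556, 0.1835]
eef_rot: [-3.14, -0.0, 1.739]
force: [0.2, 0.1, 0.5]
grip_width: 0.0708
time_s: 2.7
ee_pos: [0.4386, 0.0555, 0.1835]
eef_rot: [-3.14, -0.0, 1.739]
force: [-0.6, -0.2, 0.4]
grip_width: 0.0373
```

```bash
python3 -m creep '{"translation":[[-1.5,0,-4],[-1.5,0,-4],[-1.5,0,-4],[-1.5,0,-4],[-1.5,0,-4]],"yaw":[0,0,0,0,0],"gripper":[255,255,255,255,255]}'; python3 -m creep '{"translation":[[0,0,0],[0,0,0],[0,0,0],[0,0,0],[0,0,0]],"yaw":[0,0,0,0,0],"gripper":[255,255,255,255,255]}' 
```

```text
time_s: 3.12
ee_pos: [0.4371, 0.0555, 0.1794]
eef_rot: [-3.14, -0.0, 1.739]
force: [0.4, 1.2, -1.2]
grip_width: 0.0118
time_s: 3.53
ee_pos: [0.4371, 0.0555, 0.1794]
eef_rot: [-3.14, -0.0, 1.739]
force: [-0.2, -0.7, -0.8]
grip_width: 0.0116
```

Gripped, at 11.6 mm. Next I'll lift it straight up by 62 mm.

```bash
python3 -m creep '{"translation":[[0,0,12],[0,0,26],[0,0,42],[0,0,62],[0,0,62]],"yaw":[0,0,0,0,0],"gripper":[255,255,255,255,255]}'; python3 - <<'E'
from h import *
c=snap('side');s=cv2.resize(c['pixels'][100:340,180:500],(800,600));cv2.imwrite('pics/l1.png',s[...,::-1])
W=cloud(c).reshape(-1,3);W=W[np.isfinite(W[:,0])]
o=ctrl.get_obs();print(o['ee_pos'],o['force'],o['moment'],o['grip_width'])
def circ(P):
    A=np.c_[2*P[:,:2],np.ones(len(P))]; s=np.linalg.lstsq(A,(P[:,:2]**2).sum(1),rcond=None)[0]; return s[:2],np.sqrt(s[2]+s[0]**2+s[1]**2)
for lo,hi in((.2,.225),(.1,.125)):
    P=W[(abs(W[:,0]-.4475)<.025)&(W[:,1]>-.05)&(W[:,1]<.005)&(W[:,2]>lo-.01)&(W[:,2]<hi+.005)];print(len(P),P.min(0),P.max(0),circ(P))
P=W[(abs(W[:,0]-.436)<.03)&(W[:,1]>.01)&(W[:,1]<.13)&(W[:,2]>.09)&(W[:,2]<.2)]
l=cv2.fitLine(P[:,:2].astype(np.float32),cv2.DIST_HUBER,0,1e-4,1e-4).ravel(); print('ang',np.arctan2(l[1],l[0]),P.min(0))
E
```

```text
time_s: 3.95
ee_pos: [0.4381, 0.0556, 0.2443]
eef_rot: [3.139, 0.0, 1.739]
force: [0.4, 0.3, -2.1]
grip_width: 0.012
[0.43758956 0.05555587 0.24230685] [-0.28876575  0.62701823 -3.43872425] [-0.0600799   0.07669019 -0.00069596] 0.011767457257196887
156 [ 0.43509165 -0.03037627  0.20048598] [0.46337242 0.00468539 0.21676236] (array([ 0.44939429, -0.01370633]), np.float64(0.013342740902227203))
157 [ 0.43622563 -0.02903134  0.1003482 ] [0.46536085 0.00476983 0.12723227] (array([ 0.44999181, -0.01309504]), np.float64(0.01331902391579486))
ang -1.4024976 [0.424382   0.01013373 0.09019565]
```

View pics/l1.png

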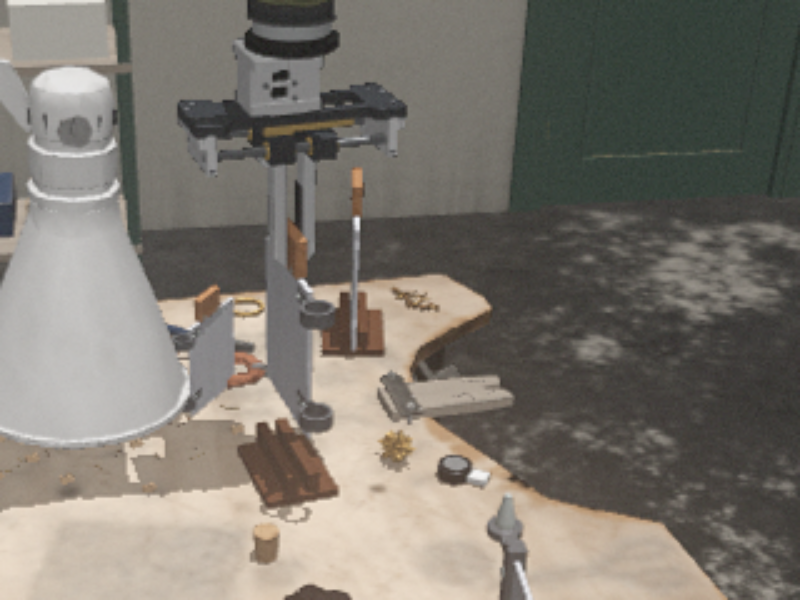

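The wing hangs clear of its stand, with the eyes at (316,312) and (316,412), and the plain leaf is untouched. I'll carry it toward the pins, setting x first.

```bash
python3 -m creep '{"translation":[[20,-10,0],[45,-35,0],[70,-60,0],[95.5,-85,0],[95.5,-115,0]],"yaw":[0,0,0,0,0],"gripper":[255,255,255,255,255]}'
```

```text
time_s: 4.42
ee_pos: [0.5352, -0.0604, 0.2397]
eef_rot: [-3.141, -0.001, 1.74]
force: [0.4, 0.0, -3.9]
grip_width: 0.0114
```

```bash
python3 -m creep '{"translation":[[0,-20,0],[0,-40,0],[0,-55,0],[0,-60,0],[0,-60,0]],"yaw":[0,0,0,0,0],"gripper":[255,255,255,255,255]}'
```

```text
time_s: 4.83
ee_pos: [0.5349, -0.121, 0.2382]
eef_rot: [-3.139, -0.002, 1.739]
force: [0.3, -0.1, -3.1]
grip_width: 0.012
```

```bash
cat > e.py <<'E'
from h import *
import sys
c=snap('side');t=snap('top');a=cv2.resize(c['pixels'][200:420,270:490],(400,400));b=cv2.resize(t['pixels'][120:280,400:560],(400,400));cv2.imwrite('pics/%s.png'%sys.argv[1],np.hstack([a,b])[...,::-1])
o=ctrl.get_obs();e=np.array(o['ee_pos']);y=o['eef_rot'][2];k=e+68e-3*np.array([np.sin(y-np.pi/2),-np.cos(y-np.pi/2),0])
print(e,y,o['force'],'eye model',k,'to pin',np.array([.5447,-.2416])-k[:2])
def circ(P):
    A=np.c_[2*P[:,:2],np.ones(len(P))]; s=np.linalg.lstsq(A,(P[:,:2]**2).sum(1),rcond=None)[0]; return s[:2],np.sqrt(s[2]+s[0]**2+s[1]**2)
for n,q in(('S',c),('T',t)):
    W=cloud(q).reshape(-1,3);W=W[np.isfinite(W[:,0])]
    for h in (.140,.040):
        z=e[2]-h
        P=W[(abs(W[:,0]-k[0])<.022)&(W[:,1]>k[1]-.025)&(W[:,1]<k[1]+.01)&(W[:,2]>z)&(W[:,2]<z+.018)]
        if len(P)>10:print(n,h,len(P),P.min(0),P.max(0),circ(P))
    P=W[(abs(W[:,0]-.545)<.02)&(abs(W[:,1]+.242)<.015)&(W[:,2]>.156)&(W[:,2]<.176)]
    if len(P)>10:print(n,'uppin',len(P),P.min(0),P.max(0),circ(P))
E
python3 e.py a1
```

```text
[ 0.53508274 -0.11971754  0.23890412] 1.7401227058779871 [-0.75758957  0.62431242 -3.24985973] eye model [ 0.54654199 -0.18674504  0.23890412] to pin [-0.00184199 -0.05485496]
S 0.14 108 [ 0.53135102 -0.20604803  0.09893994] [ 0.55403332 -0.17679576  0.10979901] (array([ 0.54560892, -0.19034362]), np.float64(0.012693854939954822))
S 0.04 156 [ 0.53146226 -0.20524832  0.19890962] [ 0.56046388 -0.1769086   0.2102305 ] (array([ 0.54579711, -0.19077504]), np.float64(0.012892872407244564))
S uppin 64 [ 0.53895687 -0.25082589  0.15609058] [ 0.55004623 -0.2383227   0.17595225] (array([ 0.54441382, -0.24482026]), np.float64(0.003962661165825272))
```

View pics/a1.png

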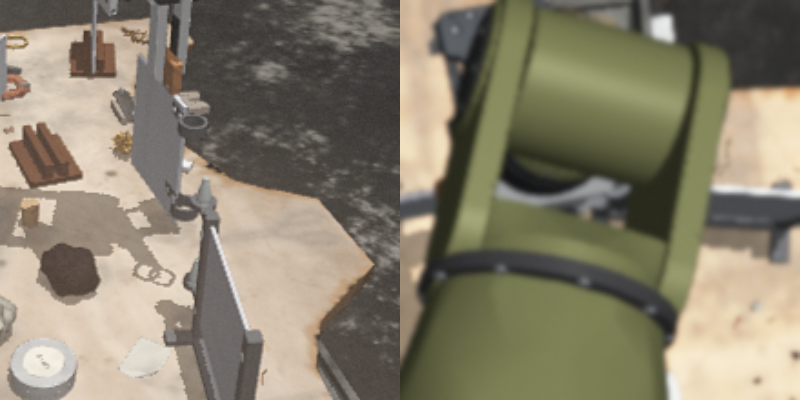

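The wing is in line, short of the pins. The upper eye is at (192,120) and the pin tip at (207,185) in the left crop. The remaining shift is about (-1.5, -54.5) mm.

```bash
python3 -m creep '{"translation":[[-1.5,-15,0],[-1.5,-30,0],[-1.5,-45,0],[-1.5,-54.5,0],[-1.5,-54.5,0]],"yaw":[0,0,0,0,0],"gripper":[255,255,255,255,255]}'
```

```text
time_s: 5.35
ee_pos: [0.5336, -0.1747, 0.2387]
eef_rot: [-3.14, -0.002, 1.74]
force: [0.3, 0.5, -2.8]
grip_width: 0.0117
```

```bash
sed -i 's/200:420,270:490/270:350,330:410/' e.py; python3 e.py a2
```

```text
[ 0.53362493 -0.17350309  0.23875008] 1.7402249996246248 [ 0.48503066  0.40981888 -2.2580925 ] eye model [ 0.54509104 -0.24052941  0.23875008] to pin [-0.00039104 -0.00107059]
S 0.14 82 [ 0.53018974 -0.25754019  0.09877252] [ 0.54953228 -0.23063776  0.10990317] (array([ 0.54329451, -0.24366838]), np.float64(0.012126163393735803))
S 0.04 172 [ 0.53037192 -0.25857045  0.19878289] [ 0.55962049 -0.23061323  0.21035114] (array([ 0.54465026, -0.244149  ]), np.float64(0.012909257268199597))
S uppin 65 [ 0.54007206 -0.24959468  0.15607857] [ 0.55019905 -0.23803235  0.17594088] (array([ 0.54477941, -0.24441736]), np.float64(0.003989896703567951))
```

View pics/a2.png

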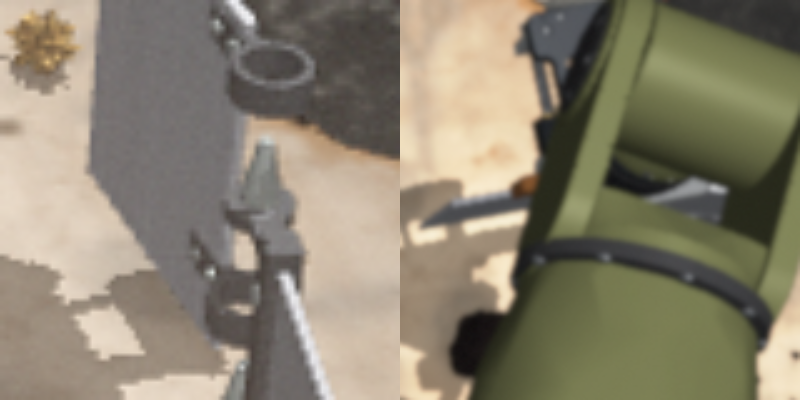

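The upper eye at (272,78) sits above the pin tip at (265,140), and the lower eye is over its pin in the same way. The offset is about 1 mm, so I'll lower.

```bash
python3 -m creep '{"translation":[[0,-0.5,-8],[0,-0.5,-16],[0,-0.5,-24],[0,-0.5,-30],[0,-0.5,-30]],"yaw":[0,0,0,0,0],"gripper":[255,255,255,255,255]}'; python3 e.py a3
```

```text
time_s: 5.87
ee_pos: [0.5331, -0.1735, 0.2068]
eef_rot: [-3.138, -0.004, 1.741]
force: [0.6, -0.5, -2.6]
grip_width: 0.0118
[ 0.53357461 -0.17390503  0.20848411] 1.740292663214599 [ 0.04100535 -0.29835458 -2.03514946] eye model [ 0.54504526 -0.24093058  0.20848411] to pin [-0.00034526 -0.00066942]
S 0.14 75 [ 0.52892829 -0.25719884  0.06862388] [ 0.55091615 -0.23097631  0.078045  ] (array([ 0.5406887 , -0.24247972]), np.float64(0.010619598460676002))
S 0.04 140 [ 0.52967694 -0.25837464  0.16873134] [ 0.55829665 -0.23106103  0.17761716] (array([ 0.54403109, -0.24332483]), np.float64(0.01204732290141155))
S uppin 191 [ 0.52970297 -0.25668288  0.15634233] [ 0.55807775 -0.22751054  0.17598254] (array([ 0.5441511 , -0.24255152]), np.float64(0.012436880694256166))
```

View pics/a3.png

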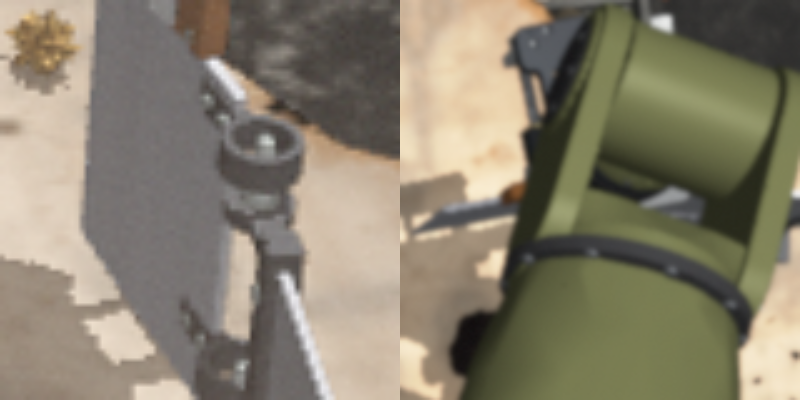

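Both pin tips show inside their eyes, at (265,148) and (240,365), with little contact force. I'll lower the rest of the way.

```bash
python3 -m creep '{"translation":[[0,0,-4],[0,0,-8],[0,0,-12],[0,0,-15],[0,0,-15]],"yaw":[0,0,0,0,0],"gripper":[255,255,255,255,255]}'; python3 -c "
from h import *
o=ctrl.get_obs();print(o['ee_pos'],o['force'],o['moment'])"
```

```text
time_s: 6.38
ee_pos: [0.5338, -0.1738, 0.1938]
eef_rot: [-3.14, -0.002, 1.74]
force: [-1.1, 0.6, 1.0]
grip_width: 0.0115
[ 0.53376241 -0.17381496  0.19382975] [-1.13304679  0.64165084  1.04706917] [-0.00041172  0.30421773 -0.06890693]
```

```bash
python3 -m creep '{"translation":[[0,0,-1],[0,0,-2],[0,0,-3],[0,0,-3],[0,0,-3]],"yaw":[0,0,0,0,0],"gripper":[255,255,255,255,255]}'; python3 -c "
from h import *
o=ctrl.get_obs();print(o['ee_pos'],o['force'],o['moment'])"; python3 e.py a4
```

```text
time_s: 6.8
ee_pos: [0.5344, -0.1736, 0.1933]
eef_rot: [3.14, -0.001, 1.74]
force: [-5.7, 6.9, 19.0]
grip_width: 0.0115
[ 0.53435906 -0.17357306  0.19326958] [-5.7359648   6.91379046 18.97672689] [ 0.8204178   1.36516521 -0.26295913]
[ 0.53438991 -0.17353503  0.1932801 ] 1.7405675209137101 [-5.06277864  5.76017754 19.57537273] eye model [ 0.54587898 -0.24055743  0.1932801 ] to pin [-0.00117898 -0.00104257]
S 0.14 101 [ 0.53052869 -0.25853601  0.05391531] [ 0.54512196 -0.23072535  0.07068085] (array([ 0.53877919, -0.24382502]), np.float64(0.009099478276244473))
S 0.04 190 [ 0.53056674 -0.25812757  0.15334017] [ 0.55944815 -0.23068206  0.17114356] (array([ 0.54472312, -0.24401892]), np.float64(0.011502649907928195))
S uppin 184 [ 0.53066626 -0.25699158  0.15608415] [ 0.55944815 -0.22707396  0.17468273] (array([ 0.54456536, -0.24297583]), np.float64(0.011493944087457911))
```

View pics/a4.png

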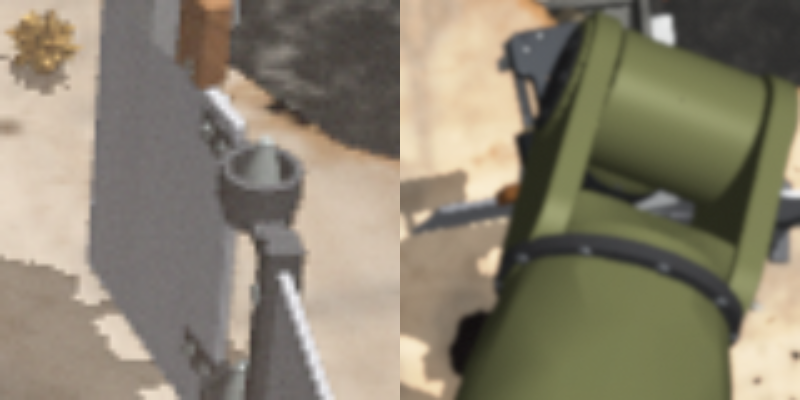

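The eyes look seated. The rings sit on the brackets, and the grip offset puts the undersides about 1 mm above the shoulders. I'll relax the load and open.

```bash
python3 -m creep '{"translation":[[-0.5,0.5,0],[-0.5,0.5,0],[-0.5,0.5,0],[-0.5,0.5,0],[-0.5,0.5,0]],"yaw":[0,0,0,0,0],"gripper":[255,255,255,255,255]}' 10; python3 -m creep '{"translation":[[0,0,0],[0,0,0],[0,0,0],[0,0,0],[0,0,0]],"yaw":[0,0,0,0,0],"gripper":[200,120,0,0,0]}'
```

```text
time_s: 7.32
ee_pos: [0.5339, -0.1731, 0.1933]
eef_rot: [3.14, -0.001, 1.74]
force: [-0.7, 1.5, 0.8]
grip_width: 0.0121
time_s: 7.73
ee_pos: [0.5339, -0.1731, 0.1932]
eef_rot: [3.14, -0.001, 1.74]
force: [-0.6, -0.3, -0.1]
grip_width: 0.0422
```

```bash
python3 -m creep '{"translation":[[0,0,0],[0,0,0],[0,0,0],[0,0,0],[0,0,0]],"yaw":[0,0,0,0,0],"gripper":[0,0,0,0,0]}'
```

```text
time_s: 8.15
ee_pos: [0.5339, -0.1731, 0.1932]
eef_rot: [3.14, -0.001, 1.74]
force: [0.4, 0.3, 0.1]
grip_width: 0.0749
```

```bash
python3 -m creep '{"translation":[[0,0,10],[0,0,30],[0,0,55],[0,0,80],[0,0,80]],"yaw":[0,0,0,0,0],"gripper":[0,0,0,0,0]}'; python3 - <<'E'
from h import *
c=snap('side');W=cloud(c).reshape(-1,3);W=W[np.isfinite(W[:,0])]
for z in(.14,.04):
    r=np.hypot(W[:,0]-.545,W[:,1]+.2415);k=(r>.0095)&(r<.017)&(W[:,2]>z)&(W[:,2]<z+.04)
    P=W[k]; print(len(P),np.percentile(P[:,2],[50,90,97,100]))
s=cv2.resize(c['pixels'][180:400,300:480],(491,600),interpolation=cv2.INTER_CUBIC);cv2.imwrite('pics/f1.png',s[...,::-1])
E
```

```text
time_s: 8.57
ee_pos: [0.535, -0.1735, 0.279]
eef_rot: [3.133, 0.003, 1.74]
force: [-0.0, -0.6, 0.8]
grip_width: 0.0942
222 [0.15829678 0.16462125 0.16566443 0.1661082 ]
100 [0.0608537  0.06552829 0.06734892 0.07966147]
```

View pics/f1.png

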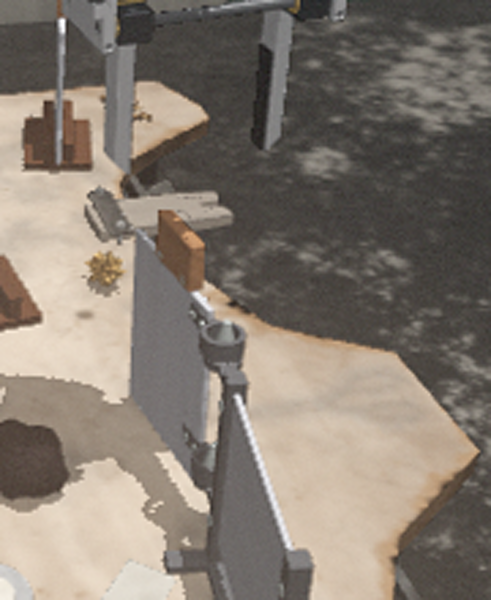

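The wing hangs on both pins. The eyes are at (223,345) and (205,465), and the ring tops measure about 0.165 and 0.066 m, against 0.164 and 0.064 m for full seating. The plain leaf is still in its stand at (60,130), and the gripper is clear.

```bash
python3 -m creep '{"translation":[[0,10,10],[0,30,20],[0,30,20],[0,30,20],[0,30,20]],"yaw":[0,0,0,0,0],"gripper":[0,0,0,0,0]}'; python3 -c "
from h import *
c=snap('side');W=cloud(c).reshape(-1,3);r=np.hypot(W[:,0]-.545,W[:,1]+.2415)
for z in(.14,.04):
    k=(r>.0095)&(r<.017)&(W[:,2]>z)&(W[:,2]<z+.04);print(np.percentile(W[k][:,2],[90,97]))
print(ctrl.hand_in())"
```

```text
time_s: 9.03
ee_pos: [0.5344, -0.1433, 0.2958]
eef_rot: [3.137, 0.001, 1.741]
force: [0.3, -0.6, -0.6]
grip_width: 0.0943
[0.16482161 0.16590043]
[0.06717232 0.07525142]
the job is handed in; nothing more can be done
None
```

The larger wing now hangs with both eyes on the screen's hinge pins, and I handed the job in at about 9 s of the 40 s allowed. I lifted it out of its stand by the handle, brought it in from the +y side with the eyes about 49 mm above the pin feet, lowered it and released it.

**Last checks:**
- **Upper eye:** the ring top measured about 0.165 m, against 0.164 m for full seating.
- **Lower eye:** the ring top read 0.066–0.067 m against 0.064 m. It is partly hidden in the side view and that reading is noisy; one outlier reached 0.075 m, probably the pin itself. Seating there rests mainly on the rigid 100 mm spacing from the upper eye.
- **Forces:** seating briefly pushed about 20 N up at the wrist with 5–7 N sideways. I took that off before opening the jaws, and it read about zero after release.
- **Surroundings:** the plain leaf was still in its stand in the last picture I viewed. The open gripper was well above the wing at hand-in.

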